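# Screen the undersize grinding media out and weigh what the sieve retains

### The arm

A 6-joint arm with a two-finger parallel gripper is mounted at the origin on a cart in front of the work surface, level with it; the furniture and walls round the work are solid. World frame = base frame: x ahead of the robot, y to its left, z up, the work surface at z = 0. Lengths are in m, angles in rad, forces in N, time in s.
With the tool pointing down it reaches from about 0.25 to 0.725 m from the base axis. Payload 9.7 kg.
Tool frame: the origin (TCP) lies midway between the tips of the shut fingers; the grasp point (between the pads) lies r.tcp_to_grasp behind it (r.tcp_to_grasp is the distance from the TCP to the grasp point, in m); z points along the fingers, y is the line along which they close (so a half turn about z gives the same grasp; the last joint's range is limited). The gripper opens to 85 mm and grips with 20 to 120 N. Pads are 22 mm wide; open, the fingers measure 114 mm over their backs; the gripper's body (76 mm by 85 mm) begins 54 mm behind the grasp point. The pads swing forward as they close: fully open they stand 13 mm farther back than shut.
Start: joints at [1.302, 0.087, 0.176, 1.66, 0, 1.571], TCP at [0.146, 0.53, 0.206] pointing down, gripper open.
Joint ranges: [-3.13, 3.13], [-0.85, 1.81], [-1.15, 1.24], [-2.2, 2.28], [-1.44, 1.52], [-3.14, 3.14]. Speed limits (rad/s): [2.22, 2.22, 2.57, 3.14, 3.14, 3.14].

### API

Orientations are given as a 3x3 rotation matrix whose columns are the frame's x, y, z axes.
In Python, from bench import sensors, capture, r gives the robot as it stands.
- The arm moves only by the tool play_rows, never from a script. Its argument "deltas" is a list that holds one entry, the list of rows, each a list of 7 numbers: the shift along the world's x, y, z in mm, then the turn, a rotation vector about the world's x, y, z in degrees, then the opening, from 0 (shut) to 1 (fully open). In form: [[[tx, ty, tz, rx, ry, rz, fingers], ...]]. A call has 1 to 12 rows; each row is the pose to reach, as a shift and turn from the pose commanded when the call began; what a row does not reach only later rows make up. A row lasts 1/10 s, in which the tool goes at most 50 mm and 8.59 degrees, less where a joint would pass 70% of its speed; a pose out of reach is approached as far as the arm can. A call with a gripper value outside its range is refused whole. The fingers move at their own pace and stop on an object; the grip force is fixed at half the most. Time passes only in rows, so rows that repeat a pose let the fingers close. It gives the time, the measured TCP pose, the force, the opening and the grip force at its end, in the units of the state.
- sensors.sense(): the state, without advancing time (a new reading comes with each control period).
- capture(name): name is "scene" or "top"; returns a dict with "frame" (480x640x3 uint8, blue, green, red), "depth" (480x640 float32, m along the optical axis (not along the pixel's ray), 0 where there is no reading), "fx", "fy", "cx", "cy" (pixels), "k1" (the pictures are not rectified: a ray, as slopes to the right and down, at radius r is drawn at 1 + k1 r^2 times it, then the intrinsics apply), "world_to_cam" (4x4, takes a point from world to camera coordinates). Camera axes: x right, y down, z forward; pixel columns grow to the right and rows downward; lengths in m; the calibration is good to about 2 mm. A picture is of the moment at which its call begins.
- r.sign_off(): hands the job in; it is judged then, once.
The state is a dict: "t": time; "joints": joint angles; "dq": joint speeds; "effort": joint torques, N m; "ee_pos": TCP position; "tcp_rot": TCP orientation; "force": force on the tool from outside, world axes, zero at the start; "ft_torque": the same for the moment, N m; "width": opening from 0.0 (shut) to 1.0 (fully open); "finger_force": force on a finger pad.
Only numpy, scipy, OpenCV 4.12 (cv2) and the standard library are available. Lean on these libraries where they do the work, as an engineer would, in place of code of your own. Each camera call takes 0.05 s, during which the arm holds its last target. There are 200 camera calls.

### The job

The bar sieve resting in the blue catch tray holds mixed ceramic grinding cylinders. Take it by its handle and, keeping it down in the tray, shake it side to side so that it jolts against the tray's two rubber buffers, until all four small white cylinders have dropped through into the tray; the buffers are clamped in a slightly different place each time, so feel for them and knock briskly, but never force the sieve against tray or buffers with more than 75 N. Only then lift the sieve out with the three large brown cylinders still in it, set it gently, level and centred, on the balance's pan and let go, leaving the beaker and the wash bottle where they are.

Things in the scene. Friction and masses are not known exactly. Their poses are not given: they have to be found in the camera images.
- sieve: bar sieve: open-topped aluminium frame, 122 mm along its x, 140 mm along its y, 45 mm high, walls 4 mm, with a bail handle reaching 79 mm above its underside; 0.27 to 0.38 kg empty, 0.13 kg more loaded. Origin: centre of its underside; z up. At the start it rests in the middle of the tray, its axes along the tray's
- screen (a point): middle of the sieve's middle bar, 16 mm above the underside; axes as the sieve's. Flat bars along x, 18 mm wide, at y = -36, 0, +36 mm; slots 18 mm wide. A cylinder on a bar stays put in slow motion (friction 0.2); at each knock of about 0.2 m/s against a buffer it slides on 3 to 9 mm the way the sieve went, and stays there if the sieve goes back slowly; over a slot (9 mm from the bar's middle) it drops
- handle (a point): centre of the black grip of the sieve's handle, 70 mm above the sieve's underside; axes as the sieve's. The grip is a bar along x, 84 mm long, 16 mm wide (in y) and 18 mm high; grasp it from above across its width. Below it 23 mm are free above the large cylinders. Fingers that drag it down press the sieve hard on the ledges
- tray: blue catch tray, fixed to the bench; origin: centre of its underside, z up. 135 mm along its x, 202 mm along its y, floor top at 8 mm, walls 54 mm high. Two rubber-lined ledges inside, along y, tops at 38 mm, carry the sieve (friction 0.6); the long walls guide it with 1.5 mm clearance at each side in x, so it slides only along the tray's y
- buffers (a point): point over the tray's middle, 74 mm above the bench; axes as the tray's. A dark stop bar behind the tray's +x wall has an arm (66 to 84 mm high) over each end, with a rubber buffer, 22 mm in diameter, facing the sieve. The buffer faces are 153 mm apart, so the sieve has 13 mm of play along y, but the bar is clamped up to 6 mm off the middle, unmeasured: feel for it. The rubber yields 1 mm per 12 N
- scale: lab balance with blue display, fixed, 249 mm along its x (display at its -x end), 164 mm along its y; origin: centre of its underside
- pan (a point): middle of the top face of the balance's flat steel pan, 80 mm above the bench, 134 mm along x by 132 mm along y; axes as the balance's
- small_1: small white cylinder, 12 mm in diameter and 12 mm high, 11 g: to be sieved out; the origin is the centre of one flat end (the underside at the start); z is the cylinder's axis. It starts standing on one of the three bars, and may tip over later, so use it only as a rough position
- small_2: small white cylinder, 12 mm in diameter and 12 mm high, 11 g: to be sieved out; the origin is the centre of one flat end (the underside at the start); z is the cylinder's axis. It starts standing on one of the three bars, and may tip over later, so use it only as a rough position
- small_3: small white cylinder, 12 mm in diameter and 12 mm high, 11 g: to be sieved out; the origin is the centre of one flat end (the underside at the start); z is the cylinder's axis. It starts standing on one of the three bars, and may tip over later, so use it only as a rough position
- small_4: small white cylinder, 12 mm in diameter and 12 mm high, 11 g: to be sieved out; the origin is the centre of one flat end (the underside at the start); z is the cylinder's axis. It starts standing on one of the three bars, and may tip over later, so use it only as a rough position
- large_1: large brown cylinder, 22 mm in diameter and 22 mm high, 30 g: stays in the sieve; the origin is the centre of one flat end (the underside at the start); z is the cylinder's axis. It starts standing on one of the three bars, and may tip over later, so use it only as a rough position
- large_2: large brown cylinder, 22 mm in diameter and 22 mm high, 30 g: stays in the sieve; the origin is the centre of one flat end (the underside at the start); z is the cylinder's axis. It starts standing on one of the three bars, and may tip over later, so use it only as a rough position
- large_3: large brown cylinder, 22 mm in diameter and 22 mm high, 30 g: stays in the sieve; the origin is the centre of one flat end (the underside at the start); z is the cylinder's axis. It starts standing on one of the three bars, and may tip over later, so use it only as a rough position
- beaker: glass beaker, 70 mm wide and 86 mm high, loose, behind the work: leave alone; origin: centre of its underside
- wash_bottle: white squeeze bottle with red spout, 87 x 80 x 210 mm, loose, behind the work: leave alone; origin: centre of its underside
Not all that is in view belongs to the job. Of the things shaped like the sieve, the aluminium one is meant.

How it is judged:
On the way:
1. all four small cylinders lie in the tray below the sieve while the sieve is still down in the tray (z of small_1 in the frame of tray between 0 and 0.03 m and x of small_1 in the frame of tray between -0.063 and 0.063 m and y of small_1 in the frame of tray between -0.097 and 0.097 m and z of small_2 in the frame of tray between 0 and 0.03 m and x of small_2 in the frame of tray between -0.063 and 0.063 m and y of small_2 in the frame of tray between -0.097 and 0.097 m and z of small_3 in the frame of tray between 0 and 0.03 m and x of small_3 in the frame of tray between -0.063 and 0.063 m and y of small_3 in the frame of tray between -0.097 and 0.097 m and z of small_4 in the frame of tray between 0 and 0.03 m and x of small_4 in the frame of tray between -0.063 and 0.063 m and y of small_4 in the frame of tray between -0.097 and 0.097 m and z of sieve in the frame of tray below 0.046 m and horizontal distance between sieve and tray below 0.025 m), for 0.2 s.
At the end, for the whole second after the job is handed in: The sieve stands released on the balance's pan, its middle within 25 mm of the pan's, level and at rest, with all three large cylinders in it; all four small cylinders lie in the catch tray (z of small_1 in the frame of tray between 0 and 0.03 m and x of small_1 in the frame of tray between -0.063 and 0.063 m and y of small_1 in the frame of tray between -0.097 and 0.097 m and z of small_2 in the frame of tray between 0 and 0.03 m and x of small_2 in the frame of tray between -0.063 and 0.063 m and y of small_2 in the frame of tray between -0.097 and 0.097 m and z of small_3 in the frame of tray between 0 and 0.03 m and x of small_3 in the frame of tray between -0.063 and 0.063 m and y of small_3 in the frame of tray between -0.097 and 0.097 m and z of small_4 in the frame of tray between 0 and 0.03 m and x of small_4 in the frame of tray between -0.063 and 0.063 m and y of small_4 in the frame of tray between -0.097 and 0.097 m and z of large_1 in the frame of sieve between -0.012 and 0.045 m and x of large_1 in the frame of sieve between -0.06 and 0.06 m and y of large_1 in the frame of sieve between -0.069 and 0.069 m and z of large_2 in the frame of sieve between -0.012 and 0.045 m and x of large_2 in the frame of sieve between -0.06 and 0.06 m and y of large_2 in the frame of sieve between -0.069 and 0.069 m and z of large_3 in the frame of sieve between -0.012 and 0.045 m and x of large_3 in the frame of sieve between -0.06 and 0.06 m and y of large_3 in the frame of sieve between -0.069 and 0.069 m and horizontal distance between sieve and pan below 0.025 m and z of sieve in the frame of pan between -0.004 and 0.004 m and angle between sieve's own z axis and vertical below 0.06 rad and linear speed of sieve below 0.02 m/s and contact force between sieve and scale above 1.5 N); the robot touches nothing.
It fails at once if the sieve is raised more than 8 mm off the tray's ledges while a small cylinder is still in it (z of sieve in the frame of tray above 0.046 m and ((z of small_1 in the frame of sieve above -0.004 m and horizontal distance between small_1 and sieve below 0.095 m) or (z of small_2 in the frame of sieve above -0.004 m and horizontal distance between small_2 and sieve below 0.095 m) or (z of small_3 in the frame of sieve above -0.004 m and horizontal distance between small_3 and sieve below 0.095 m) or (z of small_4 in the frame of sieve above -0.004 m and horizontal distance between small_4 and sieve below 0.095 m))).
It fails at once if the sieve is forced against the tray or its buffers with more than 75 N (contact force between sieve and tray above 75 N).
It fails at once if the sieve is pressed or dropped on the balance with more than 40 N (contact force between sieve and scale above 40 N).
It fails at once if the beaker or the wash bottle is moved more than 30 mm (distance of any of beaker, wash_bottle from where it was at the start of the episode above 0.03 m).
It also fails if it takes over 58 s, if anything falls off the work surface, if the arm or the gripper's body presses on something with over 40 N, if the wrist force passes 120 N, or if a joint passes its speed limit or range.

## Working session

There is one attempt and no reset: what is moved stays moved. The work goes in short steps, Python scripts to look and compute and a tool call to move; the robot and the scene stay as the last step left them, time stands still between calls to the robot, and variables do not carry over. Pictures are saved under pics/ and viewed, at most 10 in all, crops included, and the job is handed in when it is done.

Besides the shell and the picture viewer there is one more tool, called after "Request:" as name(argument=value, ...), one argument or row to a line, values as JSON. play_rows: Moves the arm, as the interface text tells. Its arguments: {"type":"object","properties":{"deltas":{"type":"array"}},"required":["deltas"]}

```bash
mkdir -p pics; cat > h.py <<'E'
import numpy as np, cv2
from bench import sensors, capture, r
def px2w(c,u,v,z=None,d=None):
    x,y=(u-c["cx"])/c["fx"],(v-c["cy"])/c["fy"]
    a,b=x,y
    for _ in range(10):
        s=1+c["k1"]*(a*a+b*b); a,b=x/s,y/s
    T=np.linalg.inv(c["world_to_cam"]); ray=T[:3,:3]@np.array([a,b,1.]); o=T[:3,3]
    if d is None: d=(z-o[2])/ray[2]
    return o+ray*d
def w2px(c,p):
    q=c["world_to_cam"]@np.append(p,1); a,b=q[:2]/q[2]; s=1+c["k1"]*(a*a+b*b)
    return c["fx"]*a*s+c["cx"],c["fy"]*b*s+c["cy"]
def cloud(c):
    v,u=np.mgrid[:480,:640]; x=(u-c["cx"])/c["fx"]; y=(v-c["cy"])/c["fy"]; a,b=x,y
    for _ in range(10):
        s=1+c["k1"]*(a*a+b*b); a,b=x/s,y/s
    T=np.linalg.inv(c["world_to_cam"]); d=c["depth"]
    return np.stack([a*d,b*d,d],-1)@T[:3,:3].T+T[:3,3]
E
python3 - <<'E'
from h import *
for n in("top","scene"):
    c=capture(n); cv2.imwrite(f"pics/{n}0.png",c["frame"]); np.save(f"{n}0.npy",c,allow_pickle=True)
    print(n,np.linalg.inv(c["world_to_cam"])[:3].round(2).tolist(),c["fx"],c["k1"])
s=sensors.sense(); print(s, r.tcp_to_grasp)
E
```

```text
top [[0.01, -0.99, 0.16, 0.35], [-1.0, -0.02, -0.01, -0.2], [0.01, -0.16, -0.99, 1.3]] 470.76233577903224 -0.0039509401999969
scene [[0.57, -0.51, 0.64, -0.25], [-0.82, -0.38, 0.43, -0.75], [0.02, -0.77, -0.64, 0.89]] 439.37033961192986 -0.0919447006212606
{'t': 0.1, 'joints': array([1.30200077e+00, 8.74255777e-02, 1.75207736e-01, 1.65981421e+00,
       3.46225953e-05, 1.57083507e+00]), 'dq': array([-0.00086534, -0.00187828,  0.00326752,  0.00104683, -0.00041248,
       -0.00055071]), 'effort': array([-4.21530140e-04, -5.21560264e+01,  4.65654802e+01,  1.59403105e-02,
       -4.09187010e-05,  1.59928169e-05]), 'ee_pos': array([0.14598868, 0.53001829, 0.20523983]), 'tcp_rot': array([[-9.64081160e-01,  2.65607581e-01, -3.61551759e-04],
       [ 2.65607824e-01,  9.64080435e-01, -1.18215858e-03],
       [ 3.45746958e-05, -1.23572780e-03, -9.99999236e-01]]), 'force': array([ 0.04186465, -0.74582533, -0.91088929]), 'ft_torque': array([0.00067236, 0.0315405 , 0.0368651 ]), 'finger_force': 0.0, 'width': 0.9992278905096365} 0.0187
```

View pics/top0.png

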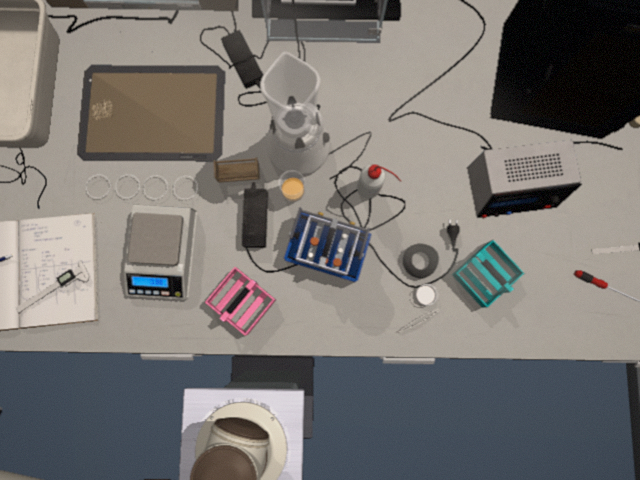

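View pics/scene0.png

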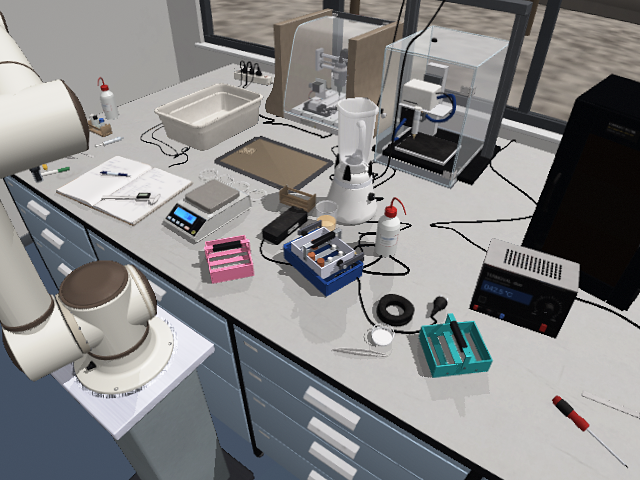

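Three sieve-shaped things in the top view: pink (240,302), grey metal in the blue tray (328,245) and teal (488,273). The one in the blue tray fits "aluminium, in the catch tray", so I'll confirm it in an enlarged crop. The balance is at (160,252), the wash bottle at (372,178) and the beaker, with orange contents, at (291,187).

```bash
python3 - <<'E'
from h import *
c=np.load("top0.npy",allow_pickle=True).item(); s=np.load("scene0.npy",allow_pickle=True).item()
a=cv2.resize(c["frame"][200:290,278:378],None,fx=6,fy=6,interpolation=cv2.INTER_CUBIC)
cv2.imwrite("pics/crop_top.png",a)
b=cv2.resize(s["frame"][215:300,275:375],None,fx=6,fy=6,interpolation=cv2.INTER_CUBIC)
cv2.imwrite("pics/crop_scene.png",b)
P=cloud(c); 
# pan: plane heights near balance
m=(abs(P[...,2]-.08)<.006)
lab=m.astype(np.uint8); 
for box,n in(((205,268,125,190),"pan"),):
    y0,y1,x0,x1=box; q=P[y0:y1,x0:x1].reshape(-1,3); q=q[abs(q[:,2]-.08)<.008]
    rr=cv2.minAreaRect((q[:,:2]*1000).astype(np.float32)); print(n,rr,np.median(q[:,2]),len(q))
q=P[200:290,278:378].reshape(-1,3)
for lo,hi in((.048,.06),(.078,.09),(.1,.125)):
    w=q[(q[:,2]>lo)&(q[:,2]<hi)]
    if len(w)>4: print(lo,hi,len(w),cv2.minAreaRect((w[:,:2]*1000).astype(np.float32)),np.median(w[:,2]))
E
```

```text
pan ((544.1836547851562, 236.43032836914062), (134.09548950195312, 134.2462921142578), 87.65626525878906) 0.08023417074061934 2520
0.048 0.06 1254 ((540.769287109375, -221.15805053710938), (206.65345764160156, 154.77215576171875), 73.84406280517578) 0.054520843016641174
0.078 0.09 561 ((540.7374877929688, -216.5765380859375), (201.6905975341797, 137.71156311035156), 74.16403198242188) 0.08304695552714492
0.1 0.125 304 ((535.1578979492188, -219.3901824951172), (16.00453758239746, 129.2893524169922), 73.77298736572266) 0.11678734575964544
```

View pics/crop_top.png

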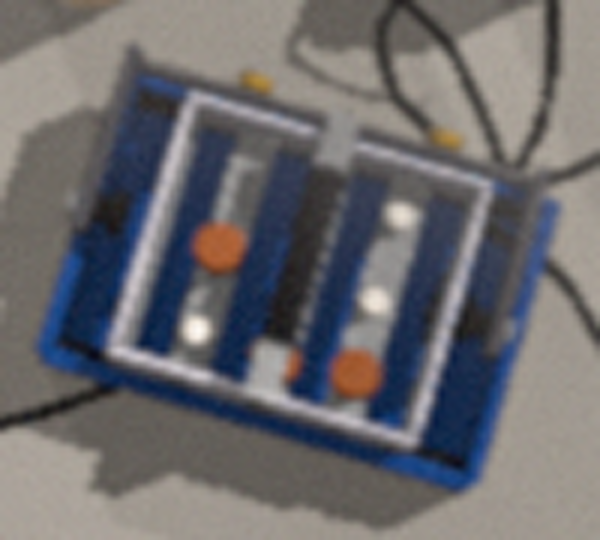

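View pics/crop_scene.png

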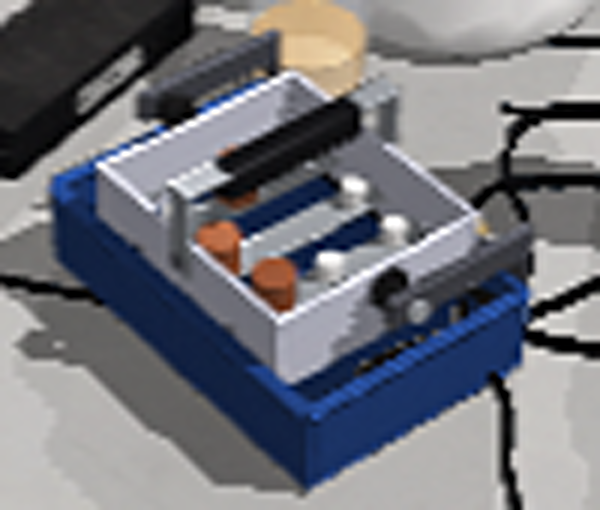

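The crop confirms it: the aluminium sieve sits in the blue tray with brown and white cylinders in it, black grip across the middle and dark buffer arms at the ends. The stop bar is on the far side, so tray +x points roughly along world +x. Next I compute the poses.

```bash
python3 - <<'E'
from h import *
c=np.load("top0.npy",allow_pickle=True).item(); s=np.load("scene0.npy",allow_pickle=True).item()
t=lambda u,v,z:px2w(c,278+(u-2.5)/6,200+(v-2.5)/6,z)
k=lambda u,v,z:px2w(s,275+(u-2.5)/6,215+(v-2.5)/6,z)
R=np.array([t(195,96,.083),t(490,187,.083),t(412,443,.083),t(110,350,.083)])
K=np.array([k(95,168,.083),k(290,72,.083),k(478,215,.083),k(283,322,.083)])
for Q in(R,K): print((Q*1000).round(1)[:,:2].tolist(),(Q.mean(0)*1e3).round(1),[round(np.linalg.norm(Q[i]-Q[i-1])*1e3,1) for i in range(4)])
d=(R[0]-R[1])+(R[3]-R[2]); yaw=np.arctan2(-d[0],d[1]); print("yaw",np.degrees(yaw))
g=np.array([t(325,172,.117),t(285,340,.117)]); print("grip top",g.round(4).tolist(),g.mean(0))
P=cloud(c); q=P[200:290,278:378].reshape(-1,3); f=c["frame"][200:290,278:378].reshape(-1,3).max(1)
w=q[(abs(q[:,2]-.117)<.004)&(f<70)]; print("grip cloud",len(w),cv2.minAreaRect((w[:,:2]*1e3).astype(np.float32)))
cen=R.mean(0); ex=np.array([np.cos(yaw),np.sin(yaw)]); ey=np.array([-ex[1],ex[0]])
for n,u,v,z in(("s",197,330,.066),("s",402,215,.066),("s",374,300,.066),("L",220,247,.076),("L",355,373,.076)):
    p=t(u,v,z)-cen; print(n,round(1e3*p[:2]@ex,1),round(1e3*p[:2]@ey,1))
for n,u,v,z in(("s",354,192,.066),("s",394,229,.066),("s",330,264,.066),("Lm",218,236,.076),("L",273,270,.076)):
    p=k(u,v,z)-K.mean(0); print("scene",n,round(1e3*p[:2]@ex,1),round(1e3*p[:2]@ey,1))
E
```

```text
[[610.3, -170.6], [571.6, -300.9], [458.4, -267.4], [496.8, -135.7]] [ 534.3 -218.7   83. ] [np.float64(118.7), np.float64(136.0), np.float64(118.1), np.float64(137.2)]
[[492.4, -135.2], [608.4, -167.5], [571.5, -301.0], [458.1, -269.0]] [ 532.6 -218.1   83. ] [np.float64(138.1), np.float64(120.4), np.float64(138.5), np.float64(117.9)]
yaw -16.40775838312392
grip top [[0.5708, -0.2275, 0.117], [0.4982, -0.2114, 0.117]] [ 0.53445614 -0.2194256   0.117     ]
grip cloud 139 ((533.8041381835938, -217.86346435546875), (13.519182205200195, 74.21930694580078), 74.3407974243164)
s -37.7 36.4
s 38.6 -35.1
s -1.6 -34.3
L -0.7 37.3
L -36.4 -35.8
scene s 38.2 -5.4
scene s 36.0 -37.8
scene s -3.8 -38.4
scene Lm -40.3 0.1
scene L -34.5 -34.1
```

Request:
play_rows(
  deltas=[
    [[22,-42,10,0,0,0,0.45],[44,-84,20,0,0,0,0.45],[66,-126,20,0,0,0,0.45],[88,-168,20,0,0,0,0.45],[110,-210,20,0,0,0,0.45],[132,-252,20,0,0,0,0.45],[154,-294,20,0,0,0,0.45],[176,-336,20,0,0,0,0.45],[198,-378,20,0,0,0,0.45],[220,-420,20,0,0,0,0.45],[242,-462,20,0,0,-0.5,0.45],[264,-504,20,0,0,-0.9,0.45]],
  ],
)

```text
t: 1.3
ee_pos: [0.4104, 0.0242, 0.2258]
tcp_rot: [[-0.96, 0.281, 0.0], [0.281, 0.96, 0.0], [-0.0, 0.0, -1.0]]
force: [1.1, 0.4, -0.3]
width: 0.452
finger_force: 0.0
```

Request:
play_rows(
  deltas=[
    [[20,-40,0,0,0,0,0.45],[40,-80,0,0,0,0,0.45],[60,-120,0,0,0,0,0.45],[80,-160,0,0,0,0,0.45],[100,-200,0,0,0,0,0.45],[120,-236,0,0,0,0,0.45],[123.6,-242.8,-20,0,0,0,0.45],[123.6,-242.8,-50,0,0,0,0.45],[123.6,-242.8,-75,0,0,0,0.45],[123.6,-242.8,-90,0,0,0,0.45],[123.6,-242.8,-90,0,0,0,0.45]],
  ],
)

```text
t: 2.4
ee_pos: [0.5324, -0.2161, 0.1331]
tcp_rot: [[-0.96, 0.281, -0.004], [0.281, 0.96, 0.002], [0.005, 0.0, -1.0]]
force: [0.2, -0.3, -0.2]
width: 0.451
finger_force: 0.0
```

```bash
python3 - <<'E'
from h import *
c=capture("scene"); s=sensors.sense(); print(s["ee_pos"],s["force"],s["width"])
u,v=w2px(c,s["ee_pos"]); print(u,v)
f=c["frame"][170:300,250:390]; cv2.imwrite("pics/g1.png",cv2.resize(f,None,fx=5,fy=4.6,interpolation=cv2.INTER_CUBIC)[:600])
E
```

```text
[ 0.53302228 -0.21629522  0.13493453] [-0.05070992  0.31825861  0.98572403] 0.4494305574252181
322.0835270601383 231.75108420450545
```

View pics/g1.png

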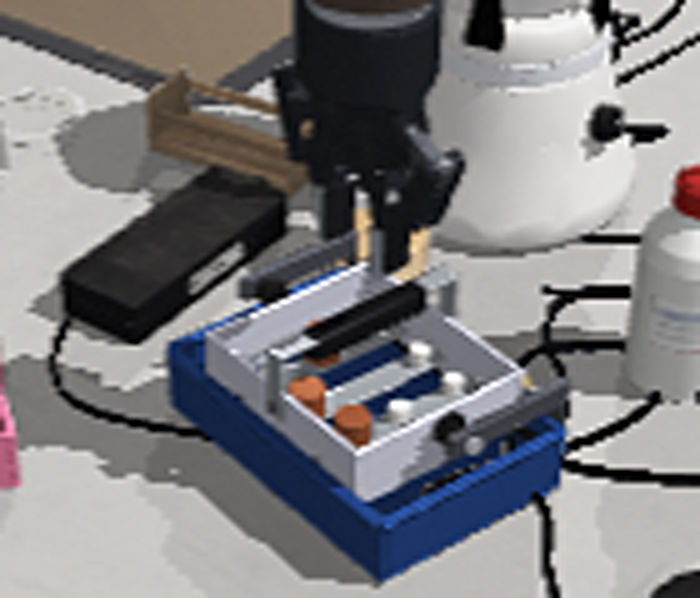

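The open fingers (tips about (365,250) and (415,275) in the crop) hang above the grip (centre about (368,320)). They seem slightly to the right, so I'll check with depth.

```bash
python3 - <<'E'
from h import *
c=capture("scene"); s=sensors.sense(); print(s["ee_pos"])
P=cloud(c); th=np.radians(-16.3); ex=np.array([np.cos(th),np.sin(th)]); ey=np.array([-ex[1],ex[0]])
d=P[...,:2]-[.534,-.2186]; X=d@ex; Y=d@ey; Z=P[...,2]
m=(Z>.138)&(Z<.165)&(abs(X)<.05)&(abs(Y)<.06)
print("fingers",m.sum()); 
h,e=np.histogram(Y[m],bins=np.arange(-.06,.061,.005)); print(dict(zip((e*1e3).round().tolist(),h.tolist())))
print("X",np.percentile(X[m],[2,50,98]).round(4))
for a,b in((-.06,0),(0,.06)):
    q=m&(Y>a)&(Y<b)
    if q.any(): print(a,np.percentile(X[q],[2,50,98]).round(4),np.percentile(Y[q],[2,98]).round(4),Z[q].min())
m=(abs(Z-.112)<.007)&(abs(X)<.04)&(abs(Y)<.02)&(c["frame"].max(2)<80); print("grip",m.sum(),np.percentile(X[m],[2,98]),np.percentile(Y[m],[2,98]))
E
```

```text
[ 0.53356526 -0.21647645  0.13613832]
fingers 7
{-60.0: 0, -55.0: 0, -50.0: 0, -45.0: 0, -40.0: 0, -35.0: 0, -30.0: 0, -25.0: 1, -20.0: 0, -15.0: 0, -10.0: 0, -5.0: 0, -0.0: 0, 5.0: 0, 10.0: 0, 15.0: 0, 20.0: 6, 25.0: 0, 30.0: 0, 35.0: 0, 40.0: 0, 45.0: 0, 50.0: 0, 55.0: 0}
X [-0.0101 -0.0057  0.0037]
-0.06 [-0.0086 -0.0086 -0.0086] [-0.023 -0.023] 0.16365142430711255
0 [-0.0099 -0.0044  0.0038] [0.0223 0.0243] 0.1605783221165964
grip 146 [-0.03720629  0.03623709] [-0.00918478  0.0076745 ]
```

Request:
play_rows(
  deltas=[
    [[0.4,-1.8,-15,0,0,0,0.45],[0.4,-1.8,-30,0,0,0,0.4],[0.4,-1.8,-40,0,0,0,0.35],[0.4,-1.8,-44,0,0,0,0.3],[0.4,-1.8,-44,0,0,0,0.28],[0.4,-1.8,-44,0,0,0,0.26],[0.4,-1.8,-44,0,0,0,0.24]],
  ],
)

```text
t: 3.2
ee_pos: [0.5344, -0.2185, 0.0925]
tcp_rot: [[-0.96, 0.281, 0.001], [0.281, 0.96, -0.0], [-0.001, -0.0, -1.0]]
force: [-0.3, -0.6, 0.4]
width: 0.239
finger_force: 0.0
```

Request:
play_rows(
  deltas=[
    [[0,0,0,0,0,0,0.2],[0,0,0,0,0,0,0.15],[0,0,0,0,0,0,0],[0,0,0,0,0,0,0],[0,0,0,0,0,0,0]],
  ],
)

```text
t: 3.7
ee_pos: [0.5341, -0.2184, 0.0919]
tcp_rot: [[-0.96, 0.281, 0.0], [0.281, 0.96, -0.0], [-0.0, 0.0, -1.0]]
force: [-0.9, -0.3, -0.1]
width: -0.002
finger_force: 0.0
```

The fingers shut on nothing, so I'll look.

```bash
python3 - <<'E'
from h import *
c=capture("scene"); s=sensors.sense(); print(s["ee_pos"],s["force"],s["width"],s["finger_force"])
print(w2px(c,s["ee_pos"]),w2px(c,[.534,-.2186,.108]))
f=c["frame"][185:285,270:380]; cv2.imwrite("pics/g2.png",cv2.resize(f,None,fx=6,fy=6,interpolation=cv2.INTER_CUBIC)[:600])
t=capture("top"); cv2.imwrite("pics/g2t.png",cv2.resize(t["frame"][180:290,268:388],None,fx=5,fy=5,interpolation=cv2.INTER_CUBIC))
E
```

```text
[ 0.53403989 -0.21833892  0.09186473] [ 0.05615488  0.25578195 -0.10622317] 0.001075670853448407 0.0
(np.float64(322.62272778834785), np.float64(243.735335040957)) (np.float64(322.7932792502865), np.float64(239.38337412504126))
```

View pics/g2.png

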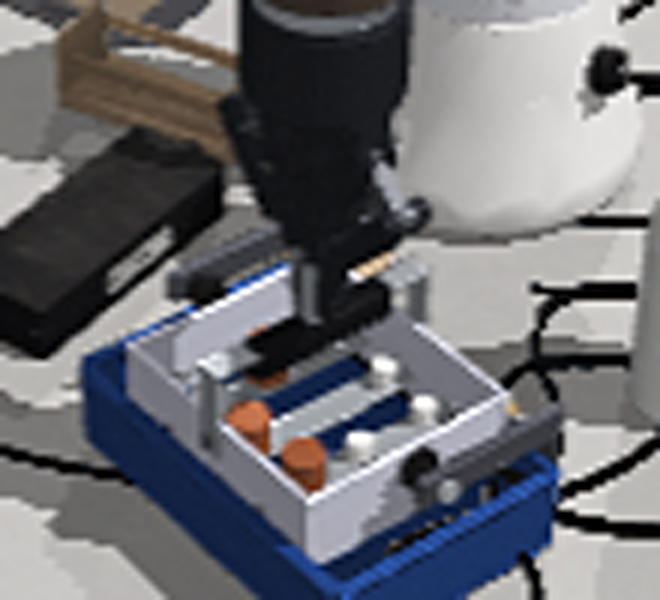

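```bash
python3 - <<'E'
from h import *
c=capture("scene"); P=cloud(c); th=np.radians(-16.3); ex=np.array([np.cos(th),np.sin(th)]); ey=np.array([-ex[1],ex[0]])
d=P[...,:2]-[.534,-.2186]; X=d@ex*1e3; Y=d@ey*1e3; Z=P[...,2]*1e3
for v in range(225,243,1):
    print(v,[(u,int(X[v,u]),int(Y[v,u]),int(Z[v,u])) for u in range(316,340,2) if P[v,u,0]<.62 and c["depth"][v,u]>0])
E
```

```text
225 [(316, 51, 95, 75), (318, -11, 7, 159), (320, -13, -2, 166), (322, -11, -9, 170), (324, -8, -14, 171), (326, -5, -19, 173), (328, -13, -36, 188), (330, -13, -44, 192), (332, -12, -50, 195), (334, -9, -55, 197)]
226 [(316, 52, 97, 70), (318, -14, 4, 159), (320, -14, -4, 165), (322, -13, -12, 169), (324, -7, -12, 166), (326, -11, -26, 177), (328, -10, -33, 181), (330, -13, -44, 189), (332, -14, -53, 195), (334, 6, -37, 175)]
227 [(318, -11, 7, 152), (320, -12, -2, 159), (322, -13, -11, 165), (324, -11, -18, 168), (326, -11, -26, 173), (328, -11, -34, 179), (330, -13, -44, 186), (332, 8, -27, 164)]
228 [(318, -12, 6, 150), (320, -10, 0, 153), (322, -12, -11, 161), (324, -14, -21, 168), (326, -12, -27, 172), (328, -14, -37, 179), (330, 2, -26, 163), (338, 60, 6, 115)]
229 [(316, 56, 102, 53), (318, -11, 7, 145), (320, -10, 0, 150), (322, -9, -7, 154), (324, -8, -13, 157), (326, -12, -26, 167), (328, -14, -37, 175), (336, 53, 6, 115), (338, 57, 2, 116)]
230 [(316, 29, 68, 84), (318, -11, 7, 141), (320, -12, -2, 148), (322, -8, -6, 149), (324, -7, -13, 153), (326, -12, -27, 165), (328,
[... 2137 characters left out ...]
, 1, 116), (318, -20, -3, 118), (320, -13, -3, 114), (322, -8, -6, 114), (324, 0, -4, 108), (326, 7, -5, 105), (328, 12, -7, 104), (330, 57, 35, 52), (332, 55, 23, 62), (334, 55, 15, 67), (336, 55, 7, 72), (338, 58, 1, 75)]
241 [(316, -26, -2, 116), (318, -19, -3, 114), (320, -16, -7, 115), (322, -7, -6, 110), (324, 0, -5, 105), (326, 9, -2, 98), (328, 48, 34, 54), (330, 53, 31, 54), (332, 56, 25, 56), (334, 55, 15, 63), (336, 57, 8, 67), (338, 56, -1, 74)]
242 [(316, -29, -6, 117), (318, -20, -4, 111), (320, -14, -5, 109), (322, -6, -4, 104), (324, 0, -5, 102), (326, 42, 36, 52), (328, 45, 30, 55), (330, 51, 28, 53), (332, 55, 24, 54), (334, 53, 13, 62), (336, 54, 4, 67), (338, 56, -1, 70)]
```

View pics/g2t.png

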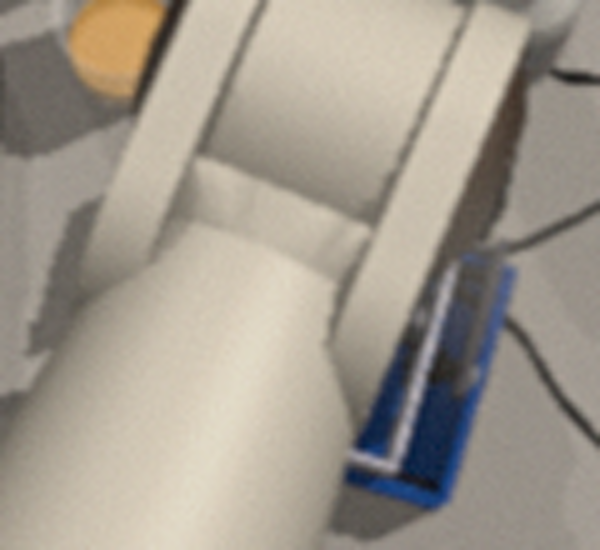

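The shut fingers end just above the grip (depth about 0.12 m), while the TCP reads 0.092. I'll raise the arm and check where the tips sit relative to the TCP.

Request:
play_rows(
  deltas=[
    [[0,0,15,0,0,0,0],[0,0,40,0,0,0,0],[0,0,60,0,0,0,0],[0,0,60,0,0,0,0],[0,0,60,0,0,0,0]],
  ],
)

```text
t: 4.35
ee_pos: [0.5344, -0.2185, 0.1528]
tcp_rot: [[-0.96, 0.281, 0.001], [0.281, 0.96, -0.001], [-0.001, -0.0, -1.0]]
force: [0.3, -0.6, -1.1]
width: 0.002
finger_force: 0.0
```

```bash
python3 - <<'E'
from h import *
c=capture("scene"); s=sensors.sense(); print(s["ee_pos"],s["width"]); np.save("shut.npy",c,allow_pickle=True)
P=cloud(c); th=np.radians(-16.3); ex=np.array([np.cos(th),np.sin(th)]); ey=np.array([-ex[1],ex[0]])
d=P[...,:2]-s["ee_pos"][:2]; X=d@ex*1e3; Y=d@ey*1e3; Z=P[...,2]*1e3
m=(abs(X)<35)&(abs(Y)<25)&(Z>125)&(Z<260)
for z in range(125,260,8):
    q=m&(Z>=z)&(Z<z+8)
    if q.any(): print(z,q.sum(),"X",int(X[q].min()),int(X[q].max()),"Y",int(Y[q].min()),int(Y[q].max()))
print(w2px(c,s["ee_pos"]),w2px(c,s["ee_pos"]+[0,0,.025]))
f=c["frame"][165:265,275:375]; cv2.imwrite("pics/g3.png",cv2.resize(f,None,fx=6,fy=6,interpolation=cv2.INTER_CUBIC))
E
```

```text
[ 0.53402575 -0.21834264  0.15185091] 0.0027811088224417267
173 3 X -7 -1 Y -4 -2
181 15 X -13 5 Y -12 12
189 23 X -13 8 Y -14 14
197 31 X -14 5 Y -14 14
205 22 X -13 5 Y -13 14
213 11 X -12 -6 Y -13 11
221 28 X -14 8 Y -21 23
229 39 X -14 10 Y -22 23
237 20 X -18 12 Y -16 14
245 38 X -19 14 Y -17 15
253 27 X -19 3 Y -24 18
(np.float64(323.010720264835), np.float64(227.02252728674299)) (np.float64(323.18061107993924), np.float64(219.74062468394533))
```

View pics/g3.png

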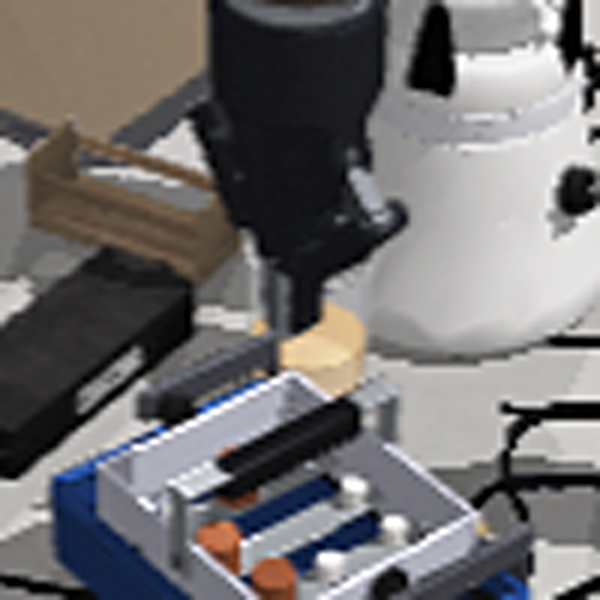

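The crop shows the shut tips ending about 24 mm above the reported TCP (tip at (290,335) in the crop, with the TCP projected lower). The miss was therefore in height only, and the grasp has to go about 25 mm lower. I'll re-open and go down in checked steps.

Request:
play_rows(
  deltas=[
    [[0,0,0,0,0,0,0.45],[0,0,0,0,0,0,0.45],[0,0,-15,0,0,0,0.45],[0,0,-30,0,0,0,0.45],[0,0,-45,0,0,0,0.45],[0,0,-60,0,0,0,0.45],[0,0,-66,0,0,0,0.45],[0,0,-70,0,0,0,0.45],[0,0,-70,0,0,0,0.4]],
  ],
)

```text
t: 5.3
ee_pos: [0.5339, -0.2183, 0.0816]
tcp_rot: [[-0.96, 0.281, -0.0], [0.281, 0.96, 0.0], [0.0, 0.0, -1.0]]
force: [0.6, 0.7, 1.0]
width: 0.393
finger_force: 0.0
```

Request:
play_rows(
  deltas=[
    [[0,0,-6,0,0,0,0.35],[0,0,-12,0,0,0,0.3],[0,0,-15,0,0,0,0.27],[0,0,-15,0,0,0,0.25],[0,0,-15,0,0,0,0.23]],
  ],
)

```text
t: 5.8
ee_pos: [0.5341, -0.2183, 0.0669]
tcp_rot: [[-0.96, 0.281, -0.0], [0.281, 0.96, 0.0], [0.0, -0.0, -1.0]]
force: [-0.1, -0.2, 0.3]
width: 0.232
finger_force: 0.0
```

Request:
play_rows(
  deltas=[
    [[0,0,0,0,0,0,0.2],[0,0,0,0,0,0,0.17],[0,0,0,0,0,0,0.1],[0,0,0,0,0,0,0],[0,0,0,0,0,0,0]],
  ],
)

```text
t: 6.3
ee_pos: [0.5343, -0.2184, 0.0673]
tcp_rot: [[-0.96, 0.281, 0.001], [0.281, 0.96, -0.0], [-0.001, 0.0, -1.0]]
force: [0.2, 1.5, 4.8]
width: 0.175
finger_force: 59.3
```

Gripped, with 59 N on the pads and the width matching the grip. Now I feel slowly for the +y buffer, where tray +y is world (0.28,0.96).

Request:
play_rows(
  deltas=[
    [[0.3,1,0.4,0,0,0,0],[0.6,1.9,0.4,0,0,0,0],[0.8,2.9,0.4,0,0,0,0],[0.8,2.9,0.4,0,0,0,0]],
  ],
)

```text
t: 6.7
ee_pos: [0.5349, -0.2157, 0.0673]
tcp_rot: [[-0.96, 0.281, 0.0], [0.281, 0.96, -0.001], [-0.0, -0.0, -1.0]]
force: [-1.2, -3.5, 2.1]
width: 0.172
finger_force: 59.2
```

Request:
play_rows(
  deltas=[
    [[0.3,1,0,0,0,0,0],[0.6,1.9,0,0,0,0,0],[0.8,2.9,0,0,0,0,0],[0.8,2.9,0,0,0,0,0]],
  ],
)

```text
t: 7.1
ee_pos: [0.5357, -0.2124, 0.0673]
tcp_rot: [[-0.96, 0.281, 0.0], [0.281, 0.96, 0.0], [-0.0, 0.0, -1.0]]
force: [-1.1, -3.8, 4.0]
width: 0.173
finger_force: 59.2
```

Request:
play_rows(
  deltas=[
    [[0.3,1,0.3,0,0,0,0],[0.6,1.9,0.3,0,0,0,0],[0.8,2.9,0.3,0,0,0,0],[0.8,2.9,0.3,0,0,0,0]],
  ],
)

```text
t: 7.5
ee_pos: [0.5364, -0.2093, 0.0673]
tcp_rot: [[-0.96, 0.28, -0.0], [0.28, 0.96, 0.001], [0.001, 0.0, -1.0]]
force: [-0.9, -1.3, 0.5]
width: 0.176
finger_force: 58.8
```

Request:
play_rows(
  deltas=[
    [[0.3,1,0,0,0,0,0],[0.6,1.9,0,0,0,0,0],[0.8,2.9,0,0,0,0,0],[0.8,2.9,0,0,0,0,0]],
  ],
)

```text
t: 7.9
ee_pos: [0.537, -0.2071, 0.0673]
tcp_rot: [[-0.96, 0.281, -0.001], [0.281, 0.96, -0.001], [0.0, -0.001, -1.0]]
force: [-1.5, -5.6, -0.9]
width: 0.179
finger_force: 58.7
```

Request:
play_rows(
  deltas=[
    [[0.3,1,0,0,0,0,0],[0.4,1.4,0,0,0,0,0],[0.4,1.4,0,0,0,0,0]],
  ],
)

```text
t: 8.2
ee_pos: [0.5372, -0.2067, 0.0676]
tcp_rot: [[-0.96, 0.282, -0.001], [0.282, 0.96, -0.003], [0.0, -0.003, -1.0]]
force: [-3.5, -10.5, -0.6]
width: 0.172
finger_force: 58.9
```

The buffer is found: contact at about s=12 mm along tray +y from the start, so the -y buffer is near s=-1. I return slowly, then knock once and read the force.

Request:
play_rows(
  deltas=[
    [[-0.7,-2.4,-0.2,0,0,0,0],[-1.5,-5.2,-0.2,0,0,0,0],[-2.3,-8,-0.2,0,0,0,0],[-3.1,-10.7,-0.2,0,0,0,0],[-3.8,-13,-0.2,0,0,0,0],[-3.8,-13,-0.2,0,0,0,0]],
  ],
)

```text
t: 8.8
ee_pos: [0.5338, -0.2186, 0.0673]
tcp_rot: [[-0.96, 0.281, -0.0], [0.281, 0.96, -0.0], [0.0, -0.0, -1.0]]
force: [-0.6, 0.4, -1.0]
width: 0.179
finger_force: 59.1
```

Request:
play_rows(
  deltas=[
    [[4.3,14.8,0,0,0,0,0]],
  ],
)

```text
t: 8.9
ee_pos: [0.5377, -0.2054, 0.0674]
tcp_rot: [[-0.959, 0.283, -0.001], [0.283, 0.959, -0.003], [-0.0, -0.003, -1.0]]
force: [-8.0, -26.9, 11.6]
width: 0.173
finger_force: 61.4
```

Request:
play_rows(
  deltas=[
    [[-1.1,-3.8,-0.2,0,0,0,0],[-2,-7,-0.2,0,0,0,0],[-2.9,-10,-0.2,0,0,0,0],[-3.8,-13,-0.2,0,0,0,0],[-4.4,-15.2,-0.2,0,0,0,0],[0.3,1,0,0,0,0,0],[-1.1,-3.8,-0.2,0,0,0,0],[-2,-7,-0.2,0,0,0,0],[-2.9,-10,-0.2,0,0,0,0],[-3.8,-13,-0.2,0,0,0,0],[-4.4,-15.2,-0.2,0,0,0,0],[0.4,1.4,0,0,0,0,0]],
  ],
)

```text
t: 10.1
ee_pos: [0.5379, -0.2048, 0.0675]
tcp_rot: [[-0.959, 0.284, -0.001], [0.284, 0.959, -0.004], [-0.0, -0.004, -1.0]]
force: [-10.0, -34.1, 15.8]
width: 0.17
finger_force: 63.2
```

Request:
play_rows(
  deltas=[
    [[-1.1,-3.8,-0.2,0,0,0,0],[-2,-7,-0.2,0,0,0,0]],
  ],
)

```text
t: 10.3
ee_pos: [0.5367, -0.2091, 0.0673]
tcp_rot: [[-0.96, 0.281, 0.0], [0.281, 0.96, 0.0], [-0.0, 0.0, -1.0]]
force: [0.6, 4.9, 3.4]
width: 0.175
finger_force: 61.4
```

```bash
python3 - <<'E'
from h import *
c=capture("scene"); print(sensors.sense()["t"])
f=c["frame"][205:300,275:375]; cv2.imwrite("pics/k1.png",cv2.resize(f,None,fx=6,fy=6,interpolation=cv2.INTER_CUBIC))
E
```

```text
10.35
```

View pics/k1.png

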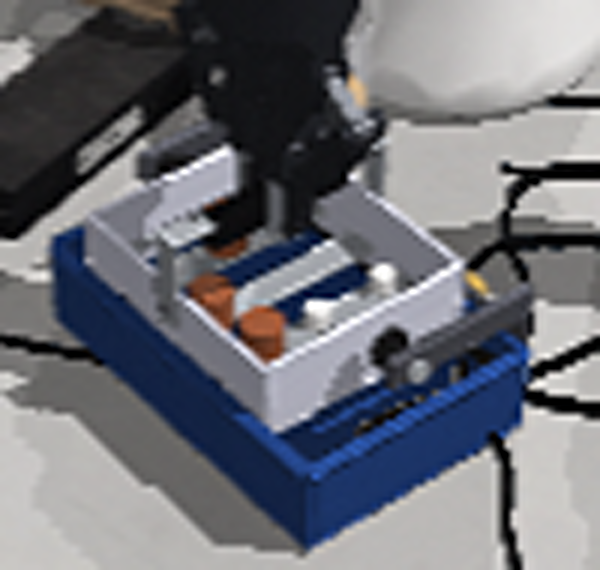

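The picture shows the middle-bar small gone from (354,192). Two smalls are still on the -y bar at (318,312) and (382,275), and the larges have shifted to +y. More knocks the same way.

Request:
play_rows(
  deltas=[
    [[-0.9,-3,0,0,0,0,0],[-1.8,-6.3,0,0,0,0,0],[-2.8,-9.6,0,0,0,0,0],[2.1,7.4,0.2,0,0,0,0],[0.9,3,0,0,0,0,0],[0,0,0,0,0,0,0],[-0.9,-3,0,0,0,0,0],[-1.8,-6.3,0,0,0,0,0],[-2.8,-9.6,0,0,0,0,0],[2.1,7.4,0.2,0,0,0,0]],
  ],
)

```text
t: 11.35
ee_pos: [0.5379, -0.2048, 0.0675]
tcp_rot: [[-0.959, 0.283, -0.001], [0.284, 0.959, -0.004], [-0.0, -0.004, -1.0]]
force: [-10.6, -34.6, 16.9]
width: 0.174
finger_force: 64.0
```

Request:
play_rows(
  deltas=[
    [[-1.2,-4.4,-0.2,0,0,0,0],[-2.1,-7.4,-0.2,0,0,0,0],[-3,-10.4,-0.2,0,0,0,0],[-3.9,-13.7,-0.2,0,0,0,0],[-4.9,-17,-0.2,0,0,0,0],[0,0,0,0,0,0,0],[-1.2,-4.4,-0.2,0,0,0,0],[-2.1,-7.4,-0.2,0,0,0,0]],
  ],
)

```text
t: 12.15
ee_pos: [0.5366, -0.2094, 0.0673]
tcp_rot: [[-0.96, 0.281, 0.0], [0.281, 0.96, 0.0], [-0.0, 0.0, -1.0]]
force: [1.2, 5.7, 6.1]
width: 0.171
finger_force: 62.1
```

```bash
cat > look.py <<'E'
from h import *
c=capture("scene"); s=sensors.sense(); print(s["t"],s["ee_pos"],s["force"])
th=np.radians(-16.3); ex=np.array([np.cos(th),np.sin(th)]); ey=np.array([-ex[1],ex[0]])
cen=s["ee_pos"][:2]; P=cloud(c); hsv=cv2.cvtColor(c["frame"],cv2.COLOR_BGR2HSV).astype(int)
d=P[...,:2]-cen; X=d@ex*1e3; Y=d@ey*1e3; Z=P[...,2]*1e3
ins=(abs(X)<56)&(abs(Y)<65)&(Z<80)
W=ins&(hsv[...,1]<40)&(hsv[...,2]>175); O=ins&(hsv[...,0]<15)&(hsv[...,1]>120)
for n,m,z in(("white",W,60),("brown",O,65)):
    k,l,st,ct=cv2.connectedComponentsWithStats(m.astype(np.uint8))
    for i in range(1,k):
        q=l==i
        if st[i,4]>3: print(n,st[i,4],ct[i].round(),"X %.0f Y %.0f Z %.0f..%.0f"%(X[q].mean(),Y[q].mean(),Z[q].min(),Z[q].max()))
f=c["frame"][205:300,275:375]; import sys; cv2.imwrite(sys.argv[1],cv2.resize(f,None,fx=6,fy=6,interpolation=cv2.INTER_CUBIC))
E
python3 look.py pics/k2.png
```

```text
12.2 [ 0.53651073 -0.20968237  0.06731476] [-0.52180214  2.03777053  4.46804354]
white 30 [326. 249.] X 21 Y -1 Z 50..58
white 14 [334. 254.] X 26 Y -31 Z 52..57
white 5 [317. 263.] X -39 Y -32 Z 54..65
brown 49 [316. 247.] X -5 Y 13 Z 53..74
brown 28 [315. 258.] X -40 Y -23 Z 60..77
brown 21 [322. 262.] X -37 Y -52 Z 71..78
```

```bash
python3 - <<'E'
import numpy as np,cv2
import h
from h import *
th=np.radians(-16.3); ex=np.array([np.cos(th),np.sin(th)]); ey=np.array([-ex[1],ex[0]])
def an(c,cen,fn=None):
    P=cloud(c); hsv=cv2.cvtColor(c["frame"],cv2.COLOR_BGR2HSV).astype(int)
    d=P[...,:2]-cen; X=d@ex*1e3; Y=d@ey*1e3; Z=P[...,2]*1e3
    O=(abs(X)<60)&(abs(Y)<70)&(hsv[...,0]<15)&(hsv[...,1]>120)
    k,l,st,ct=cv2.connectedComponentsWithStats(O.astype(np.uint8))
    for i in range(1,k):
        q=(l==i); t=q&(Z>70)
        print("brown",st[i],ct[i].round(),X[q].mean().round(),Y[q].mean().round(),Z[q].max().round(),"top",t.sum(),X[t].mean().round(),Y[t].mean().round())
    W=(abs(X)<56)&(abs(Y)<64)&(Z>60)&(Z<75)&(hsv[...,1]<60)&(hsv[...,2]>130)
    k,l,st,ct=cv2.connectedComponentsWithStats(W.astype(np.uint8))
    for i in range(1,k):
        q=(l==i); print("white",st[i,4],ct[i].round(),X[q].mean().round(),Y[q].mean().round(),Z[q].max().round())
an(np.load("scene0.npy",allow_pickle=True).item(),np.array([.534,-.2186])); print()
c=capture("scene"); np.save("k2.npy",c,allow_pickle=True); an(c,sensors.sense()["ee_pos"][:2])
E
```

```text
brown [313 240   1   1   1] [313. 240.] -30.0 6.0 117.0 top 1 -30.0 6.0
brown [312 246   6   4   9] [315. 248.] -4.0 30.0 64.0 top 0 nan nan
brown [308 252   7   9  40] [312. 255.] -42.0 -3.0 79.0 top 34 -42.0 -2.0
brown [317 258   7   9  48] [320. 262.] -39.0 -39.0 81.0 top 40 -39.0 -38.0
brown [341 273   1   1   1] [341. 273.] 18.0 -64.0 16.0 top 0 nan nan
brown [343 272   1   1   1] [343. 272.] 26.0 -64.0 15.0 top 0 nan nan
white 1 [318. 235.] 33.0 63.0 67.0
white 12 [333. 246.] 39.0 -2.0 69.0
white 2 [302. 250.] -43.0 40.0 66.0
white 12 [340. 252.] 35.0 -36.0 68.0
white 1 [349. 252.] 56.0 -51.0 67.0
white 1 [308. 256.] -53.0 -1.0 75.0
white 13 [329. 258.] -5.0 -37.0 68.0
white 2 [312. 260.] -44.0 -10.0 66.0
white 1 [343. 259.] 23.0 -64.0 67.0
white 1 [316. 263.] -48.0 -31.0 68.0
white 2 [320. 266.] -45.0 -43.0 67.0

brown [313 243   8   8  48] [316. 247.] -5.0 12.0 101.0 top 17 -5.0 13.0
brown [311 256   7   7  30] [315. 258.] -40.0 -24.0 77.0 top 14 -42.0 -21.0
brown [319 260   7   5  20] [322. 262.] -37.0 -52.0 80.0 top 19 -38.0 -52.0
white 1 [309. 257.] -44.0 -4.0 62.0
white 1 [311. 256.] -43.0 -12.0 71.0
white 1 [315. 262.] -44.0 -31.0 62.0<stdin>:12: RuntimeWarning: Mean of empty slice.
  ret = ret.dtype.type(ret / rcount)
```

```bash
python3 - <<'E'
from h import *
th=np.radians(-16.3); ex=np.array([np.cos(th),np.sin(th)]); ey=np.array([-ex[1],ex[0]])
c=np.load("k2.npy",allow_pickle=True).item(); cen=sensors.sense()["ee_pos"][:2]
P=cloud(c); d=P[...,:2]-cen; X=d@ex*1e3; Y=d@ey*1e3; Z=P[...,2]*1e3
m=(abs(Z-83)<3)&(abs(X)<50)&(Y<-50)&(Y>-90); print("rim -y",np.percentile(Y[m],[5,50,95]))
m=(abs(Z-83)<3)&(abs(Y)<50)&(X<-40)&(X>-80); print("rim -x",np.percentile(X[m],[5,50,95]))
D=c["depth"]
for x in range(-54,55,6):
    row=""
    for y in range(-66,67,6):
        st=[]
        for z in(.058,.062,.066):
            w=np.append(cen+ex*x/1e3+ey*y/1e3,z); u,v=w2px(c,w); q=(c["world_to_cam"]@np.append(w,1))[2]
            st.append(D[int(round(v)),int(round(u))]-q)
        row+="." if max(st)>.008 else ("#" if max(st)<-.008 else "o")
    print("%4d"%x,row)
E
```

```text
rim -y [-87.5988285  -68.93444989 -65.34410987]
rim -x [-65.403561   -62.08838554 -58.41890086]
 -54 o######################
 -48 o#####o##########.#####
 -42 o###o.ooo#.....###....o
 -36 o####.ooo#......###...o
 -30 o####..o#.........###.o
 -24 o####..............##.o
 -18 o##................##.o
 -12 o##...........oo.#.##.o
  -6 o##..........oo#o####.o
   0 o##.........ooo######.o
   6 o##..........o#######.o
  12 ###...........#######.o
  18 ###...........#######.o
  24 o##............#######o
  30 o##............########
  36 o##............########
  42 o##.............#######
  48 o##..............######
  54 o##ooooooo.oo.oo.######
```

View pics/k2.png

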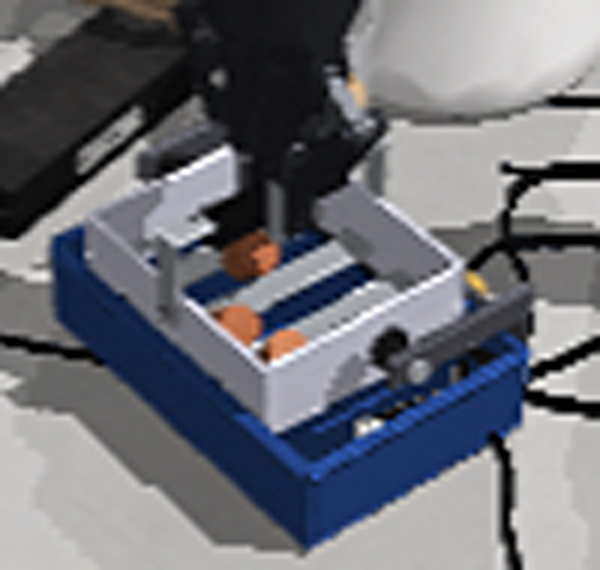

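The last view shows only the three browns in the sieve, at about (250,255), (238,325) and (285,345), with both near bars clear and a white cylinder in the tray at (368,425). The original spot of the +y bar's small is hidden by the handle post. I'll knock a few more times, then let go, move aside and check from above with code.

Request:
play_rows(
  deltas=[
    [[-0.9,-3,0,0,0,0,0],[-1.8,-6.3,0,0,0,0,0],[-2.8,-9.6,0,0,0,0,0],[2.1,7.4,0.2,0,0,0,0],[0.9,3,0,0,0,0,0],[0,0,0,0,0,0,0],[-0.9,-3,0,0,0,0,0],[-1.8,-6.3,0,0,0,0,0],[-2.8,-9.6,0,0,0,0,0],[2.1,7.4,0.2,0,0,0,0]],
  ],
)

```text
t: 13.25
ee_pos: [0.538, -0.2047, 0.0675]
tcp_rot: [[-0.959, 0.283, -0.001], [0.283, 0.959, -0.004], [-0.0, -0.004, -1.0]]
force: [-10.1, -34.9, 17.1]
width: 0.174
finger_force: 64.2
```

Request:
play_rows(
  deltas=[
    [[-1.2,-4.4,-0.2,0,0,0,0],[-2.1,-7.4,-0.2,0,0,0,0],[-2.7,-9.4,-0.2,0,0,0,0],[-2.7,-9.4,-0.2,0,0,0,0.2],[-2.7,-9.4,-0.2,0,0,0,0.35],[-2.7,-9.4,-0.2,0,0,0,0.45],[-2.7,-9.4,-0.2,0,0,0,0.45]],
  ],
)

```text
t: 13.95
ee_pos: [0.5358, -0.2112, 0.0669]
tcp_rot: [[-0.96, 0.281, -0.001], [0.281, 0.96, -0.0], [0.001, -0.0, -1.0]]
force: [-0.5, 0.4, 0.4]
width: 0.452
finger_force: 0.0
```

Request:
play_rows(
  deltas=[
    [[0,0,20,0,0,0,0.45],[0,0,50,0,0,0,0.45],[-10,20,90,0,0,0,0.45],[-25,60,100,0,0,0,0.45],[-40,105,100,0,0,0,0.45],[-55,150,100,0,0,0,0.45],[-70,195,100,0,0,0,0.45],[-80,220,100,0,0,0,0.45]],
  ],
)

```text
t: 14.75
ee_pos: [0.4548, 0.0112, 0.1674]
tcp_rot: [[-0.96, 0.279, 0.0], [0.279, 0.96, 0.0], [-0.0, 0.0, -1.0]]
force: [0.4, 0.2, 0.7]
width: 0.45
finger_force: 0.0
```

```bash
python3 - <<'E'
from h import *
c=capture("top"); np.save("t2.npy",c,allow_pickle=True); print(sensors.sense()["t"],sensors.sense()["ee_pos"])
th=np.radians(-16.3); ex=np.array([np.cos(th),np.sin(th)]); ey=np.array([-ex[1],ex[0]])
def an(c):
    P=cloud(c); hsv=cv2.cvtColor(c["frame"],cv2.COLOR_BGR2HSV).astype(int); cen=np.array([.534,-.2186])
    d=P[...,:2]-cen; X=d@ex*1e3; Y=d@ey*1e3; Z=P[...,2]*1e3
    B=(abs(X)<64)&(abs(Y)<98)
    g=B&(Z>111)&(Z<123)&(hsv[...,2]<70); print("grip",g.sum(),np.percentile(X[g],[3,97]),np.percentile(Y[g],[3,97])) if g.any() else print("no grip")
    for n,m in(("brown",B&(hsv[...,0]<15)&(hsv[...,1]>120)),("white",B&(hsv[...,1]<45)&(hsv[...,2]>185)&(Z<76))):
        k,l,st,ct=cv2.connectedComponentsWithStats(m.astype(np.uint8))
        for i in range(1,k):
            q=l==i
            if st[i,4]>=3: print(n,st[i,4],ct[i].round(),X[q].mean().round(),Y[q].mean().round(),"Z",np.percentile(Z[q],[10,90]).round())
an(np.load("top0.npy",allow_pickle=True).item()); print(); an(c)
E
```

```text
14.8 [0.45399726 0.01303679 0.16765195]
grip 153 [-34.86398067  34.7653886 ] [-5.68834158  7.18754744]
brown 50 [314. 241.] -1.0 37.0 Z [72. 79.]
brown 6 [326. 260.] -41.0 -9.0 Z [74. 79.]
brown 45 [337. 262.] -37.0 -36.0 Z [73. 80.]
white 12 [344. 236.] 39.0 -35.0 Z [65. 68.]
white 15 [340. 250.] -1.0 -36.0 Z [62. 68.]
white 14 [310. 254.] -37.0 37.0 Z [62. 69.]

grip 152 [-34.86724605  36.06108172] [ 1.2777729  14.23942714]
brown 50 [318. 243.] -1.0 26.0 Z [63. 75.]
brown 57 [328. 261.] -40.0 -12.0 Z [65. 75.]
brown 57 [340. 262.] -35.0 -45.0 Z [66. 77.]
```

```bash
python3 - <<'E'
from h import *
c=np.load("t2.npy",allow_pickle=True).item()
th=np.radians(-16.3); ex=np.array([np.cos(th),np.sin(th)]); ey=np.array([-ex[1],ex[0]])
P=cloud(c); hsv=cv2.cvtColor(c["frame"],cv2.COLOR_BGR2HSV).astype(int); cen=np.array([.534,-.2186])+ey*.0077
d=P[...,:2]-cen; X=d@ex*1e3; Y=d@ey*1e3; Z=P[...,2]*1e3
br=(hsv[...,0]<15)&(hsv[...,1]>120); br=cv2.dilate(br.astype(np.uint8),np.ones((3,3)))>0
A=(abs(X)<54)&(abs(Y)<62)&(Z>59)&(Z<76)&~br
for v,u in np.argwhere(A): print("high",u,v,X[v,u].round(),Y[v,u].round(),Z[v,u].round(),c["frame"][v,u])
W=(abs(X)<58)&(abs(Y)<64)&(Z<45)&(hsv[...,1]<90)&(hsv[...,2]>80)
k,l,st,ct=cv2.connectedComponentsWithStats(W.astype(np.uint8))
for i in range(1,k):
    q=l==i
    if st[i,4]>2: print("low",st[i,4],ct[i].round(),X[q].mean().round(),Y[q].mean().round(),Z[q].mean().round())
E
```

```text
high 318 225 46.0 34.0 59.0 [ 99 100 102]
high 331 238 22.0 -10.0 60.0 [88 78 73]
high 312 243 -6.0 34.0 60.0 [91 94 94]
high 312 245 -11.0 33.0 60.0 [92 96 96]
high 308 247 -19.0 41.0 61.0 [142 142 144]
high 309 250 -26.0 36.0 61.0 [100 102 104]
high 312 251 -26.0 28.0 60.0 [88 83 82]
high 325 255 -26.0 -8.0 59.0 [102  97  94]
low 48 [308. 240.] 7.0 49.0 7.0
low 24 [334. 233.] 45.0 -14.0 15.0
low 11 [338. 234.] 48.0 -25.0 8.0
low 21 [346. 239.] 40.0 -49.0 13.0
low 6 [351. 236.] 52.0 -62.0 9.0
low 10 [336. 243.] 22.0 -26.0 7.0
low 10 [333. 253.] -9.0 -26.0 8.0
low 8 [312. 257.] -37.0 26.0 15.0
low 7 [316. 261.] -42.0 12.0 8.0
low 3 [324. 265.] -47.0 -13.0 9.0
low 3 [328. 266.] -46.0 -24.0 5.0
```

All four smalls are off the bars (no cylinder-height points, and white spots at about 15 mm on the tray floor). I go back and grasp again at the release pose.

Request:
play_rows(
  deltas=[
    [[10,-25,0,0,0,0,0.45],[25,-70,0,0,0,0,0.45],[40,-115,0,0,0,0,0.45],[55,-160,0,0,0,0,0.45],[70,-200,0,0,0,0,0.45],[80,-220,-10,0,0,0,0.45],[80,-220,-40,0,0,0,0.45],[80,-220,-70,0,0,0,0.45],[80,-220,-90,0,0,0,0.4],[80,-220,-99,0,0,0,0.35],[80,-220,-100,0,0,0,0.28],[80,-220,-100,0,0,0,0.24]],
  ],
)

```text
t: 16.0
ee_pos: [0.5363, -0.2112, 0.0681]
tcp_rot: [[-0.96, 0.281, 0.001], [0.281, 0.96, -0.0], [-0.001, -0.0, -1.0]]
force: [0.5, -1.0, -0.2]
width: 0.242
finger_force: 0.0
```

Request:
play_rows(
  deltas=[
    [[0,0,0,0,0,0,0.2],[0,0,0,0,0,0,0.17],[0,0,0,0,0,0,0.1],[0,0,0,0,0,0,0],[0,0,0,0,0,0,0]],
  ],
)

```text
t: 16.5
ee_pos: [0.5367, -0.2115, 0.0688]
tcp_rot: [[-0.96, 0.281, 0.002], [0.281, 0.96, -0.001], [-0.002, -0.0, -1.0]]
force: [-0.6, 0.4, 5.1]
width: 0.178
finger_force: 58.9
```

Request:
play_rows(
  deltas=[
    [[0,0,2,0,0,0,0],[0,0,5,0,0,0,0],[0,0,10,0,0,0,0],[0,0,18,0,0,0,0],[0,0,28,0,0,0,0],[0,0,38,0,0,0,0],[0,0,50,0,0,0,0],[0,0,62,0,0,0,0],[0,0,74,0,0,0,0],[0,0,84,0,0,0,0],[0,0,90,0,0,0,0],[0,0,92,0,0,0,0]],
  ],
)

```text
t: 17.7
ee_pos: [0.5362, -0.2112, 0.16]
tcp_rot: [[-0.96, 0.281, 0.001], [0.281, 0.96, -0.0], [-0.001, -0.0, -1.0]]
force: [-0.2, 0.1, -4.5]
width: 0.172
finger_force: 58.6
```

```bash
cat > lk.py <<'E'
from h import *
c=capture("scene"); s=sensors.sense(); print(s["t"],s["ee_pos"],s["force"],s["width"])
P=cloud(c); hsv=cv2.cvtColor(c["frame"],cv2.COLOR_BGR2HSV).astype(int)
ry=s["tcp_rot"][:,1][:2]; ey=ry/np.linalg.norm(ry); ex=np.array([ey[1],-ey[0]])
d=P[...,:2]-s["ee_pos"][:2]; X=d@ex*1e3; Y=d@ey*1e3; Z=(P[...,2]-s["ee_pos"][2])*1e3
O=(abs(X)<62)&(abs(Y)<72)&(abs(Z)<40)&(hsv[...,0]<15)&(hsv[...,1]>120)
k,l,st,ct=cv2.connectedComponentsWithStats(O.astype(np.uint8))
for i in range(1,k):
    q=l==i
    if st[i,4]>4: print("brown",st[i,4],ct[i].round(),X[q].mean().round(),Y[q].mean().round(),Z[q].max().round())
# rim: bright points 12..20 above TCP expected (83-67=16)
b=(hsv[...,1]<60)&(hsv[...,2]>150)&(abs(Z-16)<14)
for n,m in(("-x",b&(abs(Y)<60)&(X>-66)&(X<-54)),("-y",b&(abs(X)<50)&(Y>-75)&(Y<-62)),("+x",b&(abs(Y)<60)&(X<66)&(X>54)),("+y",b&(abs(X)<50)&(Y<75)&(Y>62))):
    if m.sum()>5: print("rim",n,m.sum(),"X",np.median(X[m]).round(1),"Y",np.median(Y[m]).round(1),"Zmax",np.percentile(Z[m],90).round(1))
t=P[...,:2]-[.534,-.2186]; a=np.radians(-16.3); e=np.array([np.cos(a),np.sin(a)]); TX=t@e*1e3; TY=t@np.array([-e[1],e[0]])*1e3; TZ=P[...,2]*1e3
W=(abs(TX)<62)&(abs(TY)<98)&(TZ<32)&(hsv[...,1]<70)&(hsv[...,2]>120)
k,l,st,ct=cv2.connectedComponentsWithStats(W.astype(np.uint8))
for i in range(1,k):
    q=l==i
    if st[i,4]>2: print("tray white",st[i,4],ct[i].round(),TX[q].mean().round(),TY[q].mean().round(),TZ[q].max().round())
E
python3 lk.py
```

```text
17.75 [ 0.53612743 -0.21121907  0.15972246] [-0.18332566  0.17152729 -4.9509928 ] 0.17339536681643702
brown 56 [317. 223.] -6.0 13.0 7.0
brown 30 [315. 233.] -40.0 -24.0 7.0
brown 21 [322. 236.] -38.0 -52.0 10.0
rim -x 25 X -61.1 Y -17.0 Zmax 16.2
rim -y 130 X -1.6 Y -68.6 Zmax 14.7
rim +x 18 X 56.3 Y -29.8 Zmax 17.0
rim +y 62 X 2.2 Y 67.6 Zmax 15.7
tray white 23 [334. 259.] 42.0 -4.0 24.0
tray white 9 [304. 261.] -36.0 39.0 23.0
tray white 9 [335. 276.] -3.0 -64.0 22.0
```

Request:
play_rows(
  deltas=[
    [[0,8,0,0,0,0,0],[0,22,0,0,0,0,0],[0,40,0,0,0,1,0],[0,62,0,0,0,2,0],[0,88,0,0,0,3,0],[0,116,0,0,0,4,0],[1,146,0,0,0,5,0],[2,176,0,0,0,6,0],[3,206,0,0,0,7,0],[4,236,0,0,0,8,0],[5,266,0,0,0,9,0],[6,296,0,0,0,10,0]],
  ],
)

```text
t: 18.95
ee_pos: [0.5411, 0.0871, 0.1588]
tcp_rot: [[-0.994, 0.108, -0.001], [0.108, 0.994, 0.0], [0.001, 0.0, -1.0]]
force: [0.7, -0.7, -3.6]
width: 0.178
finger_force: 58.7
```

Request:
play_rows(
  deltas=[
    [[0,29,0,0,0,1,0],[1,56,0,0,0,2,0],[2,82,0,0,0,3,0],[2,104,0,0,0,4,0],[2,122,0,0,0,4,0],[2,136,0,0,0,4,0],[2,146,0,0,0,4,0],[2,151,0,0,0,4,0],[2,151.6,0,0,0,4,0],[2,151.6,0,0,0,4,0],[2,151.6,0,0,0,4,0]],
  ],
)

```text
t: 20.05
ee_pos: [0.5441, 0.2358, 0.1593]
tcp_rot: [[-0.999, 0.041, 0.0], [0.041, 0.999, -0.0], [-0.0, -0.0, -1.0]]
force: [-0.3, -0.1, -4.2]
width: 0.174
finger_force: 58.7
```

```bash
python3 lk.py
```

```text
20.1 [0.54409301 0.23583994 0.15929865] [ 0.40480038 -0.0138585  -4.61898593] 0.1745684662853456
brown 41 [206. 172.] -4.0 13.0 4.0
brown 11 [205. 179.] -38.0 -24.0 5.0
brown 5 [210. 180.] -39.0 -52.0 9.0
rim -x 22 X -61.0 Y -16.8 Zmax 15.4
rim -y 109 X -0.1 Y -68.7 Zmax 15.4
rim +x 18 X 58.3 Y -19.7 Zmax 17.4
rim +y 30 X -1.9 Y 67.0 Zmax 14.7
tray white 23 [334. 259.] 42.0 -4.0 23.0
tray white 11 [305. 261.] -36.0 39.0 23.0
tray white 9 [335. 276.] -4.0 -65.0 25.0
```

Request:
play_rows(
  deltas=[
    [[0,0,-6,0,0,0,0],[0,0,-15,0,0,0,0],[0,0,-25,0,0,0,0],[0,0,-34,0,0,0,0],[0,0,-40,0,0,0,0],[0,0,-43,0,0,0,0],[0,0,-44,0,0,0,0],[0,0,-45,0,0,0,0],[0,0,-45,0,0,0,0]],
  ],
)

```text
t: 21.0
ee_pos: [0.5441, 0.2365, 0.1145]
tcp_rot: [[-0.999, 0.04, 0.0], [0.04, 0.999, 0.0], [-0.0, 0.0, -1.0]]
force: [-0.3, 1.4, -4.0]
width: 0.176
finger_force: 58.7
```

Request:
play_rows(
  deltas=[
    [[0,0,-0.7,0,0,0,0],[0,0,-1.4,0,0,0,0],[0,0,-2,0,0,0,0],[0,0,-2,0,0,0,0]],
  ],
)

```text
t: 21.4
ee_pos: [0.544, 0.2364, 0.1121]
tcp_rot: [[-0.999, 0.04, -0.0], [0.04, 0.999, -0.0], [0.0, -0.0, -1.0]]
force: [-0.1, 0.1, -4.0]
width: 0.172
finger_force: 58.7
```

Request:
play_rows(
  deltas=[
    [[0,0,-0.5,0,0,0,0],[0,0,-1,0,0,0,0],[0,0,-1.5,0,0,0,0],[0,0,-1.5,0,0,0,0]],
  ],
)

```text
t: 21.8
ee_pos: [0.544, 0.2365, 0.1107]
tcp_rot: [[-0.999, 0.04, 0.0], [0.04, 0.999, 0.0], [-0.0, 0.0, -1.0]]
force: [-0.1, 0.4, -4.3]
width: 0.174
finger_force: 58.8
```

Request:
play_rows(
  deltas=[
    [[0,0,-0.4,0,0,0,0],[0,0,-0.8,0,0,0,0],[0,0,-1.2,0,0,0,0],[0,0,-1.2,0,0,0,0]],
  ],
)

```text
t: 22.2
ee_pos: [0.5441, 0.2365, 0.1106]
tcp_rot: [[-0.999, 0.04, 0.001], [0.04, 0.999, 0.0], [-0.001, 0.001, -1.0]]
force: [-2.9, -1.0, 5.6]
width: 0.175
finger_force: 60.1
```

Contact is felt (+5.6 N). I ease off, release gently and retreat straight up.

Request:
play_rows(
  deltas=[
    [[0,0,0.5,0,0,0,0],[0,0,0.5,0,0,0,0.2],[0,0,0.5,0,0,0,0.3],[0,0,0.5,0,0,0,0.45],[0,0,0.5,0,0,0,0.45],[0,0,10,0,0,0,0.45],[0,0,30,0,0,0,0.45],[0,0,60,0,0,0,0.45],[0,0,90,0,0,0,0.45],[-20,0,100,0,0,0,0.45]],
  ],
)

```text
t: 23.2
ee_pos: [0.5257, 0.2367, 0.2128]
tcp_rot: [[-0.999, 0.041, 0.004], [0.041, 0.999, 0.002], [-0.004, 0.002, -1.0]]
force: [0.4, -0.1, 0.3]
width: 0.449
finger_force: 0.0
```

Request:
play_rows(
  deltas=[
    [[-20,-30,0,0,0,0,0.45],[-40,-75,0,0,0,0,0.45],[-60,-120,0,0,0,0,0.45],[-80,-165,0,0,0,0,0.45],[-100,-200,0,0,0,0,0.45],[-110,-230,0,0,0,0,0.45],[-110,-230,0,0,0,0,0.45]],
  ],
)

```text
t: 23.9
ee_pos: [0.413, 0.004, 0.2109]
tcp_rot: [[-0.999, 0.044, 0.002], [0.044, 0.999, -0.001], [-0.002, -0.0, -1.0]]
force: [-0.1, 0.4, -0.2]
width: 0.45
finger_force: 0.0
```

```bash
python3 - <<'E'
from h import *
c=capture("top"); s=sensors.sense(); print(s["t"],s["ee_pos"],s["force"])
P=cloud(c); hsv=cv2.cvtColor(c["frame"],cv2.COLOR_BGR2HSV).astype(int); Z=P[...,2]*1e3
B=(abs(P[...,0]-.544)<.1)&(abs(P[...,1]-.2364)<.1)
q=P[B&(abs(Z-125)<6)][:,:2]*1e3; print("rim",cv2.minAreaRect(q.astype(np.float32)),np.median(Z[B&(abs(Z-125)<6)]))
g=B&(abs(Z-159)<8); print("handle",g.sum(),P[g].mean(0) if g.any() else "")
k,l,st,ct=cv2.connectedComponentsWithStats((B&(hsv[...,0]<15)&(hsv[...,1]>120)).astype(np.uint8))
for i in range(1,k):
    if st[i,4]>4: print("brown",st[i,4],P[l==i].mean(0).round(3))
T=(abs(P[...,0]-.534)<.12)&(abs(P[...,1]+.2186)<.12)&(Z<32)&(hsv[...,1]<70)&(hsv[...,2]>150)
t=P[...,:2]-[.534,-.2186]; a=np.radians(-16.3); e=np.array([np.cos(a),np.sin(a)]); TX=t@e*1e3; TY=t@np.array([-e[1],e[0]])*1e3
k,l,st,ct=cv2.connectedComponentsWithStats((T&(abs(TX)<63)&(abs(TY)<97)).astype(np.uint8))
for i in range(1,k):
    if st[i,4]>2: print("white in tray",st[i,4],TX[l==i].mean().round(),TY[l==i].mean().round(),Z[l==i].mean().round())
E
```

```text
23.95 [0.41374651 0.00527237 0.21068871] [0.45736638 0.46669498 1.12167421]
rim ((547.3194580078125, 234.47042846679688), (144.68072509765625, 122.07036590576172), 89.43887329101562) 124.74794990493987
handle 124 [0.5830641  0.23280958 0.15863337]
white in tray 13 44.0 -4.0 19.0
white in tray 13 40.0 -35.0 19.0
white in tray 16 -37.0 37.0 20.0
white in tray 8 -2.0 -68.0 19.0
```

All four whites are in the tray and the sieve is centred and level on the pan. The arm partly hides the sieve from above, so I check the browns from the scene camera.

```bash
python3 - <<'E'
from h import *
c=capture("scene"); P=cloud(c); hsv=cv2.cvtColor(c["frame"],cv2.COLOR_BGR2HSV).astype(int)
B=(abs(P[...,0]-.544)<.065)&(abs(P[...,1]-.2364)<.075)&(P[...,2]>.09)
k,l,st,ct=cv2.connectedComponentsWithStats((B&(hsv[...,0]<15)&(hsv[...,1]>100)).astype(np.uint8))
for i in range(1,k):
    if st[i,4]>2: print("brown",st[i,4],(P[l==i].mean(0)-[.544,.2364,.08]).round(3))
g=B&(P[...,2]>.14)&(hsv[...,2]<80); print("grip",g.sum(),P[g].mean(0),P[g].min(0),P[g].max(0))
E
```

```text
brown 41 [-0.004  0.014  0.027]
brown 18 [-0.04  -0.021  0.032]
brown 11 [-0.039 -0.048  0.038]
grip 70 [0.52480452 0.23355825 0.15294736] [0.50090723 0.22335928 0.1417064 ] [0.56280833 0.24500914 0.16272857]
```

```bash
python3 -c "
from bench import r
print(r.sign_off())"
```

```text
the job is handed in; nothing more can be done
None
```

I handed the job in: all four small white cylinders are in the tray, and the sieve stands released, level and centred on the pan with the three large brown ones in it. It took about 24 s and the measured knock forces peaked near 40 N. The verdict wasn't shown, and I didn't re-check the beaker and wash bottle by camera.

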